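Free a scale's battery cassette by its two spring buttons

TASK

Take the flat battery cassette out of the sloped console of the parcel scale: squeeze its two side buttons together to free the catches, draw it straight out without wrenching it, and stand it gently upright in the empty compartment of the steel tray. Do not drop it or bang it down, let go of it at the end, and leave the other things on the bench where they are.

Things in the scene. Friction and masses are not known exactly. Their poses are not given: they have to be found in the camera images.
- cassette: Grey battery cassette, 60 (x) by 40 (y) by 135 mm (z), 0.3 to 0.5 kg. Origin: centre of its underside; z runs up its length. Black spring buttons on its +y and -y sides, each 28 by 28 mm and 9 mm proud: 58 mm over both, 41 mm with both fully in. At the start it stands in the console's bay, leaning 28 degrees with its top towards the robot's side and 65 mm out of the bay, 1 to 3 mm play.
- cassette_grip (a point): Point inside the cassette midway between the two button centres, 106 mm above its underside; axes those of the cassette (y is the line through both buttons).
- button_l (a joint): Travel of the +y button in m: 0 out, 0.0085 fully in. Its spring pushes 4.4 N when out, 14 N fully in. It carries a hook, 8 mm proud, 46 to 56 mm above the cassette's underside, that moves in with it and clears the bay's lip from about 0.006 m when the cassette is centred, 0.008 m when it leans to that side.
- button_r (a joint): The same for the button on the cassette's -y side.
- bay: Black bay in the sloped panel of the grey console (160 by 160 mm, 148 tall, fixed). Origin: centre of the bay floor, under the cassette. z: the way out, square to the panel, 28 degrees from vertical, leaning to the robot's side; y: line of the buttons. Panel and mouth at z 70 mm; the panel reaches y +-75, x -55 to 110 mm. Hooks catch under lips at z 58 mm; while caught the cassette moves out only 2 mm.
- tray: Flat steel tray fixed to the bench, 126 mm (x) by 250 mm (y), walls 4 mm thick and 22 mm high; a cross wall makes two compartments, each 118 by 119 mm inside. Origin: centre of its underside. Two rubber feet lie in the +y compartment, the -y one is empty.
- tray_free (a point): Centre of the floor of the empty compartment, 4 mm above the bench; axes those of the tray.
- foot_a: Black rubber scale foot, 52 mm across, 26 mm high, lying in the tray's other compartment; leave alone. Origin at the centre of its underside.
- foot_b: Second rubber foot, as foot_a.
- counterweight: Zinc counterweight, 58 mm across and 48 mm high, on the bench in front of the robot; leave alone. Origin at the centre of its underside.
- hammer: Hammer lying at the left of the bench; leave alone.
- screwdriver: Screwdriver with an amber handle lying at the right of the bench; leave alone.
- wrench: Steel spanner lying crosswise on the robot's side of the bench; leave alone.

How it is judged:
On the way, in this order (a step that is already met when the one before it is completed fails the run):
1. both buttons are squeezed in together while the cassette is still in its bay (value of joint each of button_l, button_r above 0.0055 m and z of cassette in the frame of bay below 0.008 m and contact force between the fingers and cassette above 2 N), for 0.1 s.
2. the cassette is drawn right out of the bay (z of cassette in the frame of bay above 0.072 m), for 0.1 s.
At the end, for the whole second after the job is handed in: The cassette stands upright (within 3.4 degrees, top up) on the floor of the tray's empty compartment (underside within 4 mm of the floor), at rest, with both buttons sprung out again (within 2 mm) (x of cassette in the frame of tray_free between -0.05 and 0.05 m and y of cassette in the frame of tray_free between -0.05 and 0.05 m and z of cassette in the frame of tray_free below 0.004 m and angle between cassette's own z axis and vertical below 0.06 rad and linear speed of cassette below 0.02 m/s and value of joint each of button_l, button_r below 0.002 m); the robot touches nothing.
It fails at once if the cassette is wrenched against the console (over 90 N) (contact force between cassette and bay above 90 N).
It fails at once if the cassette is banged down on the tray (over 60 N) (contact force between cassette and tray above 60 N).
It fails at once if the cassette is dropped (moving faster than 0.4 m/s out of the fingers) (contact force between the fingers and cassette below 0.1 N and linear speed of cassette above 0.4 m/s).
It fails at once if another thing on the bench is moved by more than 20 mm (distance of any of foot_a, foot_b, counterweight, hammer, screwdriver, wrench from where it was at the start of the episode above 0.02 m).
It also fails if it takes over 51 s, if anything falls off the work surface, if the arm or the gripper's body presses on something with over 40 N, if the wrist force passes 120 N, or if a joint passes its speed limit or range.

ROBOT

A 6-joint arm with a two-finger parallel gripper is mounted at the origin on the work surface. World frame = base frame: x ahead of the robot, y to its left, z up, the work surface at z = 0. Lengths are in m, angles in rad, forces in N, time in s.
With the tool pointing down it reaches from about 0.35 to 0.975 m from the base axis. Payload 17.4 kg.
Tool frame: the origin (TCP) lies midway between the tips of the shut fingers; the grasp point (between the pads) lies 19 mm behind it; x points along the fingers, y is the direction in which the jaws open and shut, and the axes are right-handed (so a half turn about x gives the same grasp; the last joint's range is limited). The gripper opens to 85 mm and grips with 20 to 120 N. Pads are 22 mm wide; open, the fingers measure 114 mm over their backs; the gripper's body (76 mm by 85 mm) begins 54 mm behind the grasp point. The pads swing forward as they close: fully open they stand 13 mm farther back than shut.
Start: joints at [-1.324, 0.116, 1.442, -0, 1.584, -0.038], TCP at [0.19, -0.648, 0.231] pointing down, gripper open.
Joint ranges: [-2.83, 2.83], [-0.83, 2.19], [0.07, 2.5], [-1.14, 4.28], [0.01, 3], [-2.97, 2.97]. Speed limits (rad/s): [1.89, 1.89, 2.22, 3.14, 3.14, 3.14].

INTERFACE

Orientations are given as a rotation vector (axis times angle).
In Python, from bench import bot gives the robot as it stands. The module is installed in compiled form; this text tells all that it offers.
- The arm moves only by the tool move_arm, never from a script. Its argument "plan" is a list of rows, each a list of 3 entries, a list of its own where there are three numbers: the shift along the tool's x, y, z in cm, then the turn, a rotation vector about the tool's x, y, z in degrees, then the closure, from -1 (fully open) to 1 (shut). A call has 1 to 10 rows; each row is the pose to reach, as a shift and turn from the pose commanded when the call began, along the tool's axes at that moment; what a row does not reach only later rows make up. A row lasts 1/12 s, in which the tool goes at most 41.7 mm and 7.16 degrees, less where a joint would pass 70% of its speed; a pose out of reach is approached as far as the arm can. A call with a gripper value outside its range is refused whole. The fingers move at their own pace and stop on an object; "force" is the grip in N (left out, the last holds). Time passes only in rows, so rows that repeat a pose let the fingers close. It gives the time, the measured TCP pose, the force and the opening at its end, in the units of the state.
- bot.read_state(): the state, without advancing time (a new reading comes with each control period).
- bot.snapshot(name): name is "scene" or "top"; returns the picture (384x512x3 uint8, red, green, blue); there is no depth.
- bot.calibration(name): a dict with "K" (3x3 intrinsics, pixels), "k1" (the pictures are not rectified: a ray, as slopes to the right and down, at radius r is drawn at 1 + k1 r^2 times it, then the intrinsics apply), "world_from_camera" (4x4, takes a point from camera to world coordinates). Camera axes: x right, y up, looking along -z (the intrinsics and any distortion apply to the point x, -y, -z); pixel columns grow to the right and rows downward; lengths in m; the calibration is good to about 2 mm. A picture is of the moment at which its call begins. calibration takes no time and is no camera call.
- bot.close_job(): hands the job in, once; it reports no verdict.
The state is a dict: "t": time; "qpos": joint angles; "qd": joint speeds; "joint_efforts": joint torques, N m; "eef_pos": TCP position; "tool_rot": TCP orientation; "ft_force": force on the tool from outside, world axes, zero at the start; "moment": the same for the moment, N m; "finger_gap": finger opening in m.
Only numpy, scipy, OpenCV 4.12 (cv2) and the standard library are available. Lean on these libraries where they do the work, as an engineer would, in place of code of your own. Each camera call takes 0.05 s, during which the arm holds its last target.

## Working session

There is one attempt and no reset: what is moved stays moved. The work goes in short steps, Python scripts to look and compute and a tool call to move; the robot and the scene stay as the last step left them, time stands still between calls to the robot, and variables do not carry over. Pictures are saved under pics/ and viewed, and the job is handed in when it is done.

Besides the shell and the picture viewer there is one more tool, called after "Emit:" as name([rows], argument=value, ...), one row to a line, values as JSON. move_arm: Moves the arm, as the interface text tells. Its arguments: {"type":"object","properties":{"plan":{"type":"array"},"force":{"type":"number"}},"required":["plan"]}

```bash
mkdir -p pics; ls
python3 - <<'E'
from bench import bot
import cv2, numpy as np
np.set_printoptions(precision=4,suppress=True)
for n in ("scene","top"):
    im=bot.snapshot(n); cv2.imwrite(f"pics/{n}0.png",im[:,:,::-1])
    c=bot.calibration(n); print(n,c["K"],c["k1"],c["world_from_camera"])
s=bot.read_state()
for k,v in s.items(): print(k,v)
E
```

```text
pics
scene [[495.481    0.     252.3942]
 [  0.     495.481  196.7979]
 [  0.       0.       1.    ]] -0.09896224020271113 [[-0.4019 -0.643   0.6519  1.484 ]
 [ 0.9157 -0.2854  0.283   0.4288]
 [ 0.0041  0.7107  0.7035  1.1325]
 [ 0.      0.      0.      1.    ]]
top [[370.8508   0.     258.787 ]
 [  0.     370.8508 193.529 ]
 [  0.       0.       1.    ]] -0.09648175418393377 [[-0.0148  0.9981 -0.0591  0.4755]
 [-0.9998 -0.0142  0.0108  0.0014]
 [ 0.01    0.0592  0.9982  1.0973]
 [ 0.      0.      0.      1.    ]]
t 0.1
qpos [-1.3238  0.1165  1.4422 -0.      1.584  -0.0378]
qd [-0.0013 -0.0006 -0.0029  0.0001 -0.0001 -0.0006]
joint_efforts [  0.0024 -73.3661 -63.3786   0.0001   0.0053   0.    ]
eef_pos [ 0.1896 -0.6477  0.2306]
tool_rot [ 2.069   0.2978 -2.0692]
ft_force [ 0.1928 -0.0213 -0.595 ]
moment [-0.0049 -0.0524 -0.0095]
finger_gap 0.08571951000937149
```

Run:
```python
import cv2
for n in ("scene","top"):
    im=cv2.imread(f"pics/{n}0.png"); print(im.shape); cv2.imwrite(f"pics/{n}0b.png",cv2.resize(im,(768,576),interpolation=cv2.INTER_CUBIC))
```

```text
(384, 512, 3)
(384, 512, 3)
```

View pics/scene0b.png

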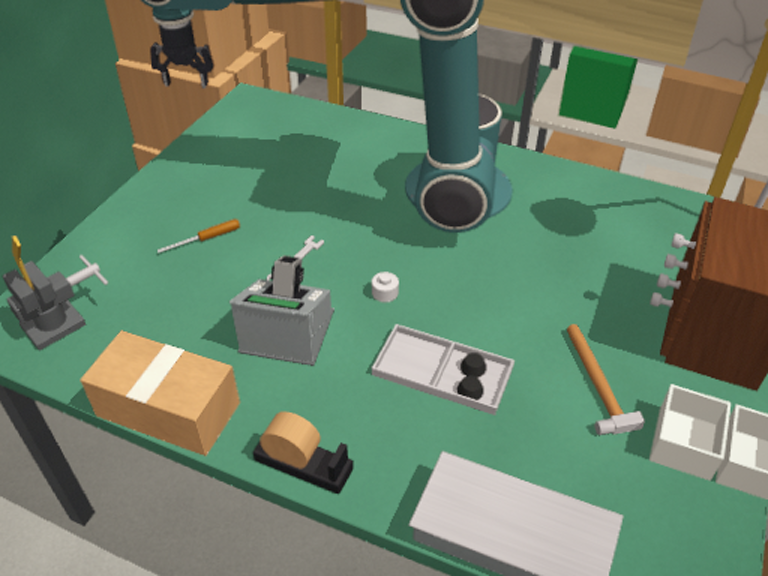

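View pics/top0b.png

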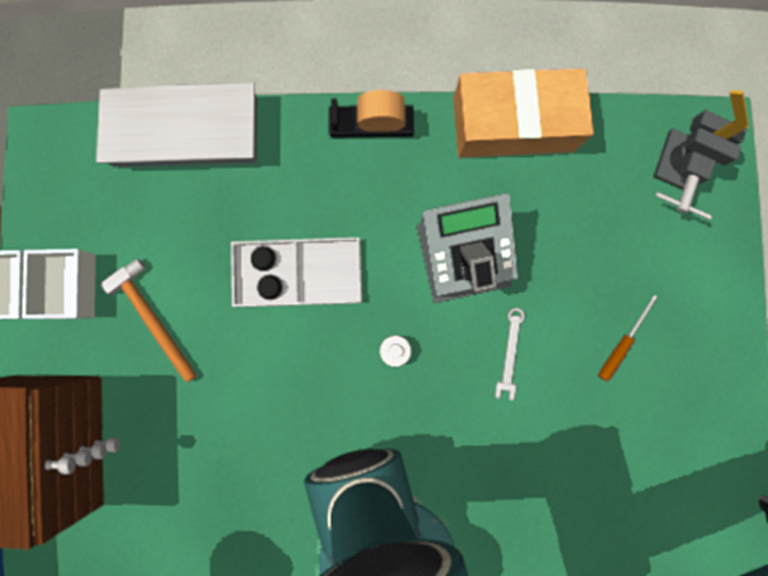

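The scene view shows the console near (285,310) with the cassette standing proud at (287,275). In the top view, the console is near (470,248), the tray near (297,272) with its empty half on the right, the counterweight at (396,351) and the wrench at (510,355). Next I'll zoom in.

```bash
cat > h.py <<'E'
import numpy as np, cv2
from bench import bot
np.set_printoptions(precision=4,suppress=True)
C={n:bot.calibration(n) for n in("scene","top")}
def proj(n,P):
    c=C[n];P=np.atleast_2d(P).astype(float);T=np.linalg.inv(np.array(c["world_from_camera"]))
    p=P@T[:3,:3].T+T[:3,3]; s=np.c_[p[:,0],-p[:,1]]/-p[:,2:3]
    s=s*(1+c["k1"]*(s**2).sum(1,keepdims=True)); K=np.array(c["K"])
    return s*[K[0,0],K[1,1]]+[K[0,2],K[1,2]]
def ray(n,uv):
    c=C[n];K=np.array(c["K"]);s=cv2.undistortPoints(np.array(uv,float).reshape(-1,1,2),K,np.array([c["k1"],0,0,0.])).reshape(-1,2)
    T=np.array(c["world_from_camera"]);d=np.c_[s[:,0],-s[:,1],-np.ones(len(s))]@T[:3,:3].T
    return T[:3,3],d
def onz(n,uv,z):
    o,d=ray(n,uv);return o+d*((z-o[2])/d[:,2:3])
def tri(uva,uvb,a="scene",b="top"):
    oa,da=ray(a,uva);ob,db=ray(b,uvb);out=[]
    for x,y in zip(da,db):
        x=x/np.linalg.norm(x);y=y/np.linalg.norm(y)
        A=np.c_[x,-y];t=np.linalg.lstsq(A,ob-oa,rcond=None)[0]
        p,q=oa+t[0]*x,ob+t[1]*y;out.append(np.r_[(p+q)/2,np.linalg.norm(p-q)])
    return np.array(out)
def crop(src,dst,u0,v0,w,h,f):
    im=cv2.imread(src)[v0:v0+h,u0:u0+w];cv2.imwrite(dst,cv2.resize(im,None,fx=f,fy=f,interpolation=cv2.INTER_CUBIC))
E
python3 - <<'E'
from h import *
crop("pics/scene0.png","pics/sc1.png",145,150,85,95,6)
crop("pics/top0.png","pics/tc1.png",270,125,90,80,7)
crop("pics/top0.png","pics/tt1.png",145,150,105,65,7)
# sanity: robot tcp
print(proj("scene",[0.1896,-0.6477,0.2306]),proj("top",[0.1896,-0.6477,0.2306]))
E
```

```text
[[123.9352  60.2455]] [[519.0258 325.7558]]
```

View pics/sc1.png

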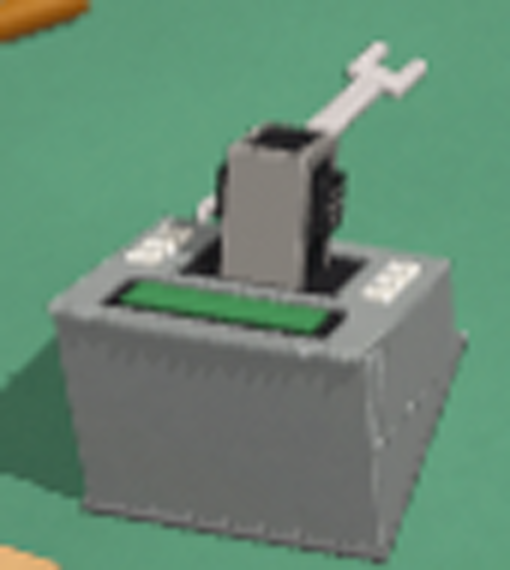

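View pics/tc1.png

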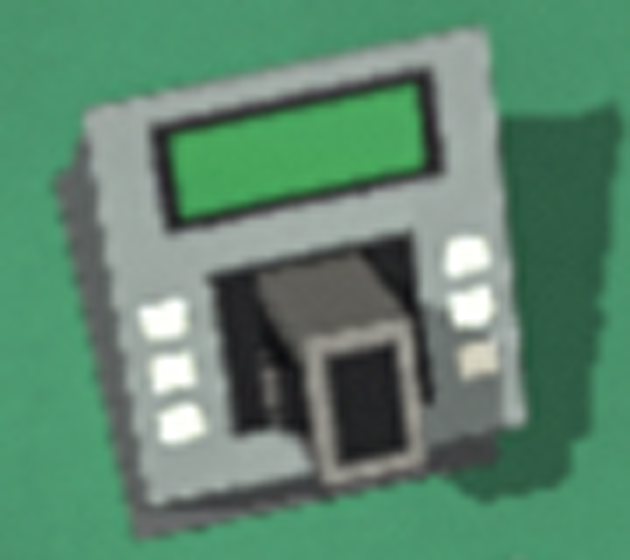

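View pics/tt1.png

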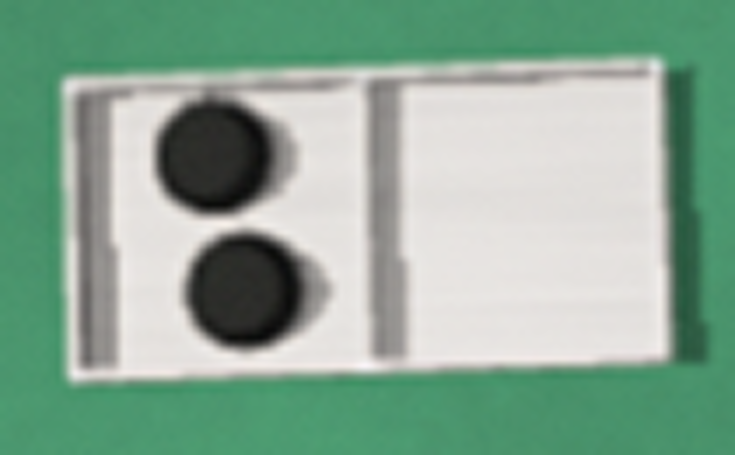

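Run:
```python
from h import *
def un(p,u0,v0,f): return (np.array(p,float)+.5)/f-.5+[u0,v0]
S=un([(302,160),(226,148),(262,122),(338,133)],145,150,6)
T=un([(303,338),(408,318),(425,467),(325,485)],270,125,7)
p=tri(S,T);print(p)
q=p[:,:3];print([np.linalg.norm(q[i]-q[(i+1)%4]) for i in range(4)], q.mean(0))
yv=(q[0]-q[1]+q[3]-q[2]);xv=(q[0]-q[3]+q[1]-q[2]);print("yaw",np.degrees(np.arctan2(-yv[0],yv[1])),np.degrees(np.arctan2(xv[1],xv[0])),"tilt",np.degrees(np.arctan2(xv[2],np.hypot(*xv[:2]))))
# panel far edge corners top view at z=.148?
far=onz("top",un([(83,108),(488,27)],270,125,7),.148);print(far,np.linalg.norm(far[0]-far[1]))
# scene far edge
far2=onz("scene",un([(370,358),(52,310)],145,150,6),.148);print(far2)
tr=onz("top",un([(63,77),(662,57),(673,362),(70,382)],145,150,7),.022);print(tr,[np.linalg.norm(tr[i]-tr[(i+1)%4]) for i in range(4)])
# scene tray whole
```

```text
[[ 0.5807 -0.1455  0.1682  0.0012]
 [ 0.5875 -0.1839  0.1676  0.0016]
 [ 0.5354 -0.1952  0.138   0.0005]
 [ 0.5288 -0.1564  0.1393  0.0025]]
[np.float64(0.03897353232271005), np.float64(0.060999358660222706), np.float64(0.03938523227909103), np.float64(0.06035979880415934)] [ 0.5581 -0.1703  0.1533]
yaw 9.892195049190704 12.03421422734055 tilt 28.82943361380704
[[ 0.67   -0.0697  0.148 ]
 [ 0.6994 -0.2221  0.148 ]] 0.15521909403647696
[[ 0.668  -0.0639  0.148 ]
 [ 0.7009 -0.2145  0.148 ]]
[[0.6405 0.2974 0.022 ]
 [0.6449 0.0456 0.022 ]
 [0.5174 0.0425 0.022 ]
 [0.5125 0.2939 0.022 ]] [np.float64(0.25177468196892544), np.float64(0.12751778268064318), np.float64(0.25146589067143155), np.float64(0.1280755179540146)]
```

Run:
```python
from h import *
crop("pics/scene0.png","pics/st1.png",240,210,110,70,7)
```

```text
(no output)
```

View pics/st1.png

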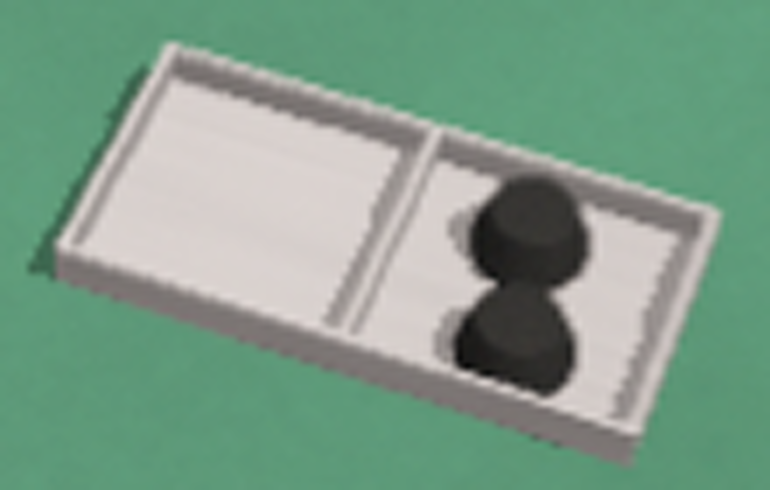

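Cross-checks agree: cassette top comes out 39 × 61 mm, with a tilt of 28.8° against the stated 28°, and the bay floor height is consistent with the 148 mm console. I'll refine the yaw from the panel edges, cross-check the tray, and compute the pre-grasp.

```bash
cat >> h.py <<'E'
from scipy.spatial.transform import Rotation as Ro
def un(p,u0,v0,f): return (np.array(p,float)+.5)/f-.5+[u0,v0]
def frame(yaw,tilt=28):
    # cassette axes: z up-length leaning to -x
    return (Ro.from_euler('z',yaw,degrees=True)*Ro.from_euler('y',-tilt,degrees=True)).as_matrix()
def toolR(F,s):  # tool x=-Fz, y = s*Fy
    x=-F[:,2];y=s*F[:,1];return np.c_[x,y,np.cross(x,y)]
def rel(pos,R,s=None):
    s=s or bot.read_state();R0=Ro.from_rotvec(s["tool_rot"]).as_matrix()
    d=R0.T@(np.array(pos)-s["eef_pos"])*100;w=np.degrees(Ro.from_matrix(R0.T@R).as_rotvec())
    print("shift cm",d.round(2),"turn deg",w.round(2));return d,w
E
python3 - <<'E'
from h import *
yaw=11.2
top=np.array([.5581,-.1703,.1533])
F=frame(yaw);print(F)
P0=top-.065*F[:,2];n=F[:,2]
def onplane(nm,uv):
    o,d=ray(nm,uv);return o+d*(((P0-o)@n)/(d@n))[:,None]
def loc(p):return (p-P0)@F*1000
pts=onplane("top",un([(83,108),(488,27),(525,425),(150,505),(153,127),(430,68),(443,172),(172,230),(213,275),(410,235),(163,320),(180,424),(466,255),(478,360)],270,125,7))
print(loc(pts)[:,:2])
pts=onplane("scene",un([(370,358),(52,310),(450,262),(178,218),(330,332),(107,300)],145,150,6))
print(loc(pts)[:,:2])
tr=onz("scene",un([(170,42),(722,210),(632,436),(62,243)],240,210,7),.022);print(tr,tr.mean(0))
s=bot.read_state();print(Ro.from_rotvec(s["tool_rot"]).as_matrix())
g=top-.029*F[:,2];print("grip",g)
for sg in(1,-1):
    rel(g-.022*F[:,2]+.1*F[:,2],toolR(F,sg))
E
```

```text
[[ 0.8661 -0.1942 -0.4605]
 [ 0.1715  0.981  -0.0912]
 [ 0.4695  0.      0.8829]]
[[111.7989  77.0226]
 [111.0182 -78.2315]
 [-54.447  -77.9361]
 [-54.3461  76.1034]
 [ 99.0533  52.2973]
 [ 99.8219 -54.5561]
 [ 58.0788 -55.2889]
 [ 57.4469  51.0625]
 [ 36.0612  38.0338]
 [ 35.5584 -39.8405]
 [ 22.102   59.7246]
 [-22.4692  59.3615]
 [ 22.65   -60.9001]
 [-22.1693 -61.4612]]
[[110.9359  83.0355]
 [117.5992 -69.5713]
 [-52.4843  78.538 ]
 [-53.5492 -68.3389]
 [ 84.3487  55.8433]
 [ 91.1431 -52.4171]]
[[0.5157 0.0471 0.022 ]
 [0.511  0.297  0.022 ]
 [0.639  0.2977 0.022 ]
 [0.6393 0.0504 0.022 ]] [0.5763 0.173  0.022 ]
[[-0.0003  0.281  -0.9597]
 [ 0.001  -0.9597 -0.281 ]
 [-1.     -0.001  -0.    ]]
grip [ 0.5715 -0.1677  0.1277]
shift cm [  3.44 -35.66 -46.49] turn deg [-169.84   -1.98   42.35]
shift cm [  3.44 -35.66 -46.49] turn deg [ 5.   27.98  1.31]
```

Top-view panel and key points sit within about 1 mm of the given sizes: panel x from −54 to 111, y ±77, keys symmetric about the cassette. Yaw is 11.2°. Now moving towards the pre-grasp.

Emit:
move_arm([
  [[0,-3.5,-4.5],[0.5,2.8,0],-1],
  [[0,-7,-9],[1,6,0],-1],
  [[0,-10.5,-13.5],[1.5,9,0.5],-1],
  [[0,-14,-18],[2,12,0.5],-1],
  [[0,-17,-22],[2.5,15,1],-1],
  [[0,-20,-26],[3,18,1],-1],
  [[0,-23,-30],[3.5,21,1],-1],
  [[0,-26,-34],[4,24,1],-1],
  [[0,-29,-38],[4.5,26,1],-1],
  [[0,-32,-41.5],[5,28,1.3],-1],
])

```text
t: 0.93
eef_pos: [0.436, -0.3099, 0.231]
tool_rot: [2.6, 0.254, -1.558]
ft_force: [1.2, -0.0, 0.4]
finger_gap: 0.0853
```

```bash
cat > tgt.py <<'E'
from h import *
F=frame(11.2); g=np.array([0.5715,-0.1677,0.1277])
def at(up,dx=0,dy=0): return g+F@np.array([dx,dy,up])
E
python3 - <<'E'
from tgt import *
s=bot.read_state();print(s["t"],s["eef_pos"],s["ft_force"],s["qpos"])
rel(at(.078),toolR(F,-1))
E
```

```text
0.9333 [ 0.436  -0.3099  0.231 ] [ 1.2219 -0.0139  0.3673] [-0.8954 -0.3774  1.9434  0.4421  1.3553  0.4336]
shift cm [  8.87 -11.33  -9.29] turn deg [-0.06 -0.13 -0.02]
```

Emit:
move_arm([
  [[0,0,0],[0,0,0],-1],
  [[0,0,0],[0,0,0],-1],
  [[0,0,0],[0,0,0],-1],
])

```text
t: 1.18
eef_pos: [0.4354, -0.3115, 0.2313]
tool_rot: [2.596, 0.255, -1.56]
ft_force: [0.4, -1.2, 1.2]
finger_gap: 0.0855
```

Run:
```python
from tgt import *
s=bot.read_state();print(s["t"],s["eef_pos"],s["ft_force"],s["qpos"])
rel(at(.078),toolR(F,-1))
```

```text
1.1833 [ 0.4354 -0.3115  0.2313] [ 0.4485 -1.1687  1.2208] [-0.8976 -0.3751  1.9407  0.4402  1.3573  0.4299]
shift cm [  8.92 -11.46  -9.41] turn deg [ 0.07  0.01 -0.04]
```

Emit:
move_arm([
  [[0,-3,-2.5],[0,0,0],-1],
  [[0.5,-6,-5],[0,0,0],-1],
  [[1,-9,-7.5],[0,0,0],-1],
  [[2,-11.5,-9.4],[0,0,0],-1],
  [[4,-11.5,-9.4],[0,0,0],-1],
  [[6,-11.5,-9.4],[0,0,0],-1],
  [[8,-11.5,-9.4],[0,0,0],-1],
  [[8.5,-11.5,-9.4],[0,0,0],-1],
  [[8.5,-11.5,-9.4],[0,0,0],-1],
  [[8.5,-11.5,-9.4],[0,0,0],-1],
])

```text
t: 2.02
eef_pos: [0.5335, -0.1757, 0.2009]
tool_rot: [2.598, 0.253, -1.561]
ft_force: [-0.4, -0.5, 0.9]
finger_gap: 0.085
```

Run:
```python
from tgt import *
for n in ("scene","top"):
    im=bot.snapshot(n); cv2.imwrite(f"pics/{n}2.png",im[:,:,::-1])
crop("pics/scene2.png","pics/sc2.png",145,100,100,140,4)
crop("pics/top2.png","pics/tc2.png",260,115,120,100,5)
a=cv2.imread("pics/sc2.png");b=cv2.imread("pics/tc2.png");h=560
o=np.zeros((h,800,3),np.uint8);o[:560,:400]=a;b=cv2.resize(b,(400,333));o[:333,400:]=b;cv2.imwrite("pics/m2.png",o)
s=bot.read_state();print(s["t"],s["eef_pos"],s["ft_force"],s["qpos"])
rel(at(-.022),toolR(F,-1))
```

```text
2.1167 [ 0.5337 -0.1756  0.2017] [ 0.0721 -0.7617  0.7876] [-0.5239 -0.3771  1.9904  0.3421  1.1674  0.7742]
shift cm [10.55 -0.07  0.07] turn deg [ 0.   -0.07 -0.12]
```

View pics/m2.png

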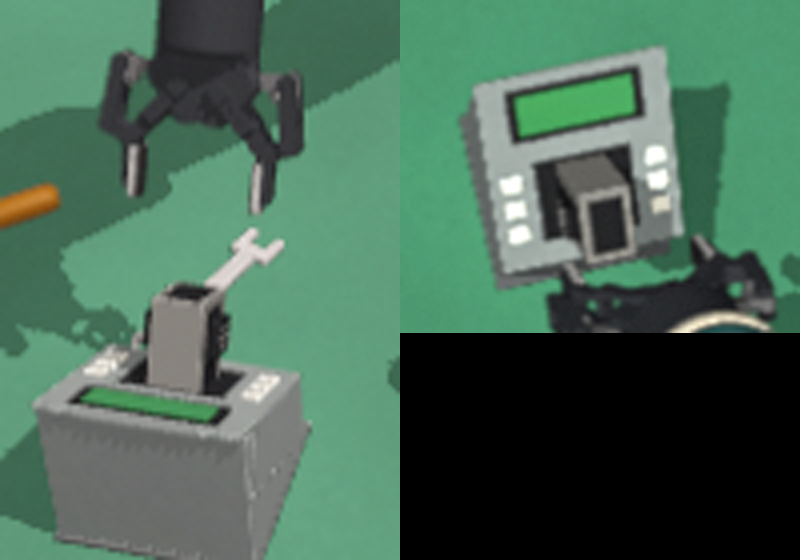

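The jaws straddle the cassette line with tips at (570,275) and (703,245), and the cassette lies along the middle. Descending along its axis.

Emit:
move_arm([
  [[1.5,0,0],[0,0,0],-1],
  [[3,0,0],[0,0,0],-1],
  [[4.5,0,0],[0,0,0],-1],
  [[6,0,0],[0,0,0],-1],
  [[7.5,0,0],[0,0,0],-1],
  [[8.5,0,0],[0,0,0],-1],
  [[9.5,0,0],[0,0,0],-1],
  [[10.2,0,0],[0,0,0],-1],
  [[10.5,0,0],[0,0,0],-1],
  [[10.5,0,0],[0,0,0],-1],
])

```text
t: 2.95
eef_pos: [0.5822, -0.1653, 0.1073]
tool_rot: [2.597, 0.254, -1.56]
ft_force: [0.0, 0.5, -0.9]
finger_gap: 0.0855
```

Run:
```python
from tgt import *
for n in ("scene","top"):
    im=bot.snapshot(n); cv2.imwrite(f"pics/{n}3.png",im[:,:,::-1])
crop("pics/scene3.png","pics/sc3.png",145,120,100,120,5)
crop("pics/top3.png","pics/tc3.png",260,115,120,100,2.5)
a=cv2.imread("pics/sc3.png");b=cv2.imread("pics/tc3.png")
o=np.zeros((600,800,3),np.uint8);o[:600,:500]=a;o[:250,500:]=b;cv2.imwrite("pics/m3.png",o)
s=bot.read_state();print(s["t"],s["eef_pos"],s["ft_force"],s["qpos"])
rel(at(-.022),toolR(F,-1))
```

```text
3.05 [ 0.5822 -0.1654  0.1082] [ 0.2849 -0.0758  0.3048] [-0.4559 -0.2137  2.0184  0.3529  0.9656  0.7715]
shift cm [-0.04  0.02  0.05] turn deg [ 0.03 -0.05 -0.06]
```

View pics/m3.png

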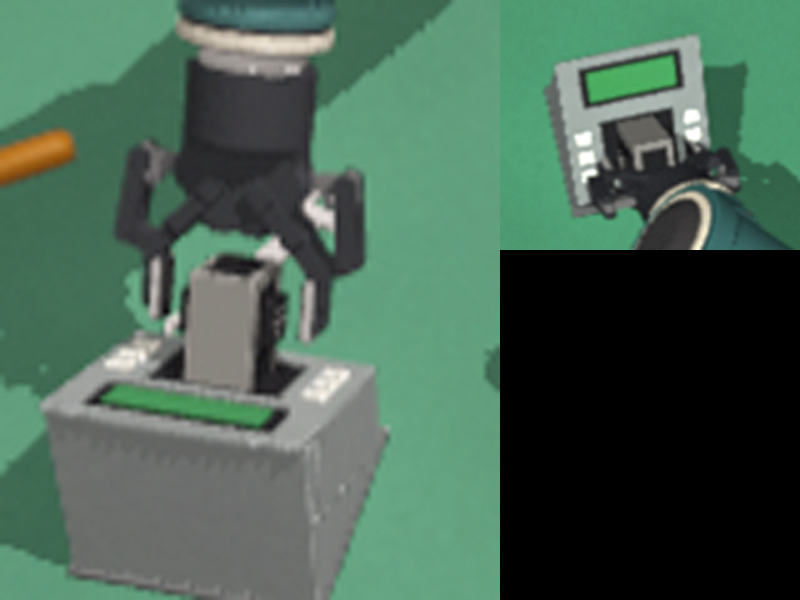

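Both pads sit level with the buttons, one each side of the cassette (pads at x 160 and 310, cassette 188–270). Closing gently.

Emit:
move_arm([
  [[0,0,0],[0,0,0],0],
  [[0,0,0],[0,0,0],1],
  [[0,0,0],[0,0,0],1],
  [[0,0,0],[0,0,0],1],
  [[0,0,0],[0,0,0],1],
  [[0,0,0],[0,0,0],1],
  [[0,0,0],[0,0,0],1],
  [[0,0,0],[0,0,0],1],
], force=25)

```text
t: 3.72
eef_pos: [0.5825, -0.1658, 0.1092]
tool_rot: [2.598, 0.253, -1.557]
ft_force: [-7.3, -1.8, 9.3]
finger_gap: 0.0395
```

Run:
```python
from tgt import *
s=bot.read_state();print(s["t"],s["eef_pos"],s["finger_gap"])
R0=Ro.from_rotvec(s["tool_rot"]).as_matrix();print("tool-frame F,M",R0.T@s["ft_force"],R0.T@s["moment"])
```

```text
3.7167 [ 0.5825 -0.1658  0.1092] 0.0394933125373283
tool-frame F,M [-11.7165   0.3869   2.301 ] [-0.0936 -0.4879 -0.067 ]
```

Gap 39.5 mm means both buttons are fully in, and the lateral force is only 0.4 N, so it's well centred. Firming up the grip, then drawing out slowly.

Emit:
move_arm([
  [[0,0,0],[0,0,0],1],
  [[0,0,0],[0,0,0],1],
  [[0,0,0],[0,0,0],1],
  [[-0.2,0,0],[0,0,0],1],
  [[-0.4,0,0],[0,0,0],1],
  [[-0.6,0,0],[0,0,0],1],
  [[-0.8,0,0],[0,0,0],1],
  [[-0.8,0,0],[0,0,0],1],
], force=45)

```text
t: 4.38
eef_pos: [0.5787, -0.1659, 0.1153]
tool_rot: [2.598, 0.254, -1.558]
ft_force: [2.6, 1.9, 1.3]
finger_gap: 0.0398
```

Run:
```python
from tgt import *
s=bot.read_state();print(s["t"],s["eef_pos"],s["finger_gap"])
R0=Ro.from_rotvec(s["tool_rot"]).as_matrix();print("tool-frame F,M",R0.T@s["ft_force"],R0.T@s["moment"])
```

```text
4.3833 [ 0.5787 -0.1659  0.1153] 0.03977456281429991
tool-frame F,M [ 0.2391 -1.3229 -3.1909] [-0.0291  0.3487 -0.2606]
```

Emit:
move_arm([
  [[-0.4,0,0],[0,0,0],1],
  [[-0.8,0,0],[0,0,0],1],
  [[-1.2,0,0],[0,0,0],1],
  [[-1.6,0,0],[0,0,0],1],
  [[-2,0,0],[0,0,0],1],
  [[-2.4,0,0],[0,0,0],1],
  [[-2.8,0,0],[0,0,0],1],
  [[-2.8,0,0],[0,0,0],1],
], force=45)

```text
t: 5.05
eef_pos: [0.5655, -0.1686, 0.14]
tool_rot: [2.598, 0.254, -1.559]
ft_force: [1.5, 0.6, -1.0]
finger_gap: 0.0396
```

Run:
```python
from tgt import *
im=bot.snapshot("scene"); cv2.imwrite("pics/scene4.png",im[:,:,::-1])
crop("pics/scene4.png","pics/sc4.png",145,110,100,120,5)
s=bot.read_state();print(s["t"],s["eef_pos"],s["finger_gap"])
R0=Ro.from_rotvec(s["tool_rot"]).as_matrix();print("tool-frame F,M",R0.T@s["ft_force"],R0.T@s["moment"])
```

```text
5.1 [ 0.5656 -0.1685  0.1398] 0.03916543438174759
tool-frame F,M [ 1.3542 -1.1588 -1.8817] [-0.0406  0.264  -0.042 ]
```

View pics/sc4.png

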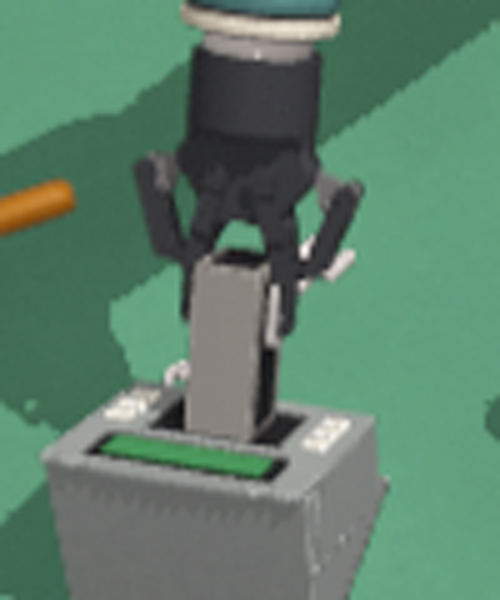

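The cassette is coming out with the fingers: its exposed length has grown, with the top at (235,258) and the panel edge at (225,435). Continuing.

Emit:
move_arm([
  [[-0.7,0,0],[0,0,0],1],
  [[-1.5,0,0],[0,0,0],1],
  [[-2.3,0,0],[0,0,0],1],
  [[-3.1,0,0],[0,0,0],1],
  [[-3.9,0,0],[0,0,0],1],
  [[-4.8,0,0],[0,0,0],1],
  [[-5.8,0,0],[0,0,0],1],
  [[-6.8,0,0],[0,0,0],1],
  [[-7.6,0,0],[0,0,0],1],
  [[-8,0,0],[0,0,0],1],
], force=45)

```text
t: 5.93
eef_pos: [0.5284, -0.1761, 0.2116]
tool_rot: [2.598, 0.253, -1.558]
ft_force: [1.3, 0.3, -2.9]
finger_gap: 0.0397
```

Run:
```python
from tgt import *
for n in ("scene","top"):
    im=bot.snapshot(n); cv2.imwrite(f"pics/{n}5.png",im[:,:,::-1])
crop("pics/scene5.png","pics/sc5.png",145,80,100,120,5)
crop("pics/top5.png","pics/tc5.png",260,115,120,100,2.5)
a=cv2.imread("pics/sc5.png");b=cv2.imread("pics/tc5.png")
o=np.zeros((600,800,3),np.uint8);o[:600,:500]=a;o[:250,500:]=b;cv2.imwrite("pics/m5.png",o)
s=bot.read_state();print(s["t"],s["eef_pos"],s["finger_gap"],s["qpos"],s["ft_force"])
Rt=toolR(frame(1.0,0),-1)
rel([.5785,.1085,.25],Rt);rel(at(.10),Rt)
```

```text
6.0333 [ 0.5286 -0.176   0.211 ] 0.03961554007386192 [-0.5306 -0.3918  1.9859  0.3421  1.188   0.7738] [-0.5597 -0.3265 -3.8023]
shift cm [  1.42 -26.94 -11.05] turn deg [ 10.   -28.01   2.4 ]
shift cm [-0.59  0.02  0.05] turn deg [ 10.   -28.01   2.4 ]
```

View pics/m5.png

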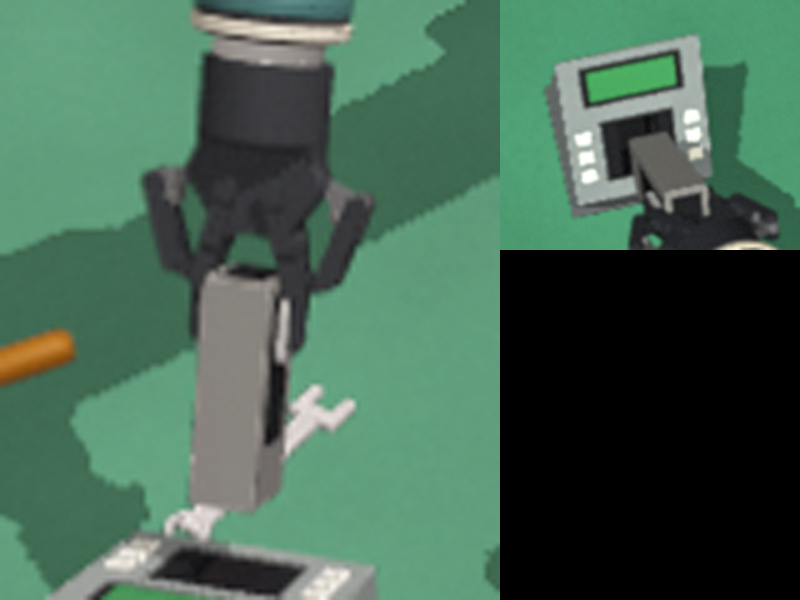

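The cassette is free of the bay and held straight, underside at (230,505) above the open mouth. Carrying it towards the tray while turning it upright.

Emit:
move_arm([
  [[-1.5,0,0],[0,0,0],1],
  [[-3.5,0,0],[0,0,0],1],
  [[-5,-1,-0.5],[0,0,0],1],
  [[-5,-3,-1],[0,-1,0],1],
  [[-5,-5,-2],[1,-3,0],1],
  [[-4.5,-7.5,-3],[2,-6,0.5],1],
  [[-4,-10,-4],[3,-9,0.8],1],
  [[-3.5,-12.5,-5],[4,-12,1],1],
  [[-3,-15,-6],[5,-15,1.3],1],
  [[-2.5,-17.5,-7],[6,-18,1.5],1],
], force=45)

```text
t: 6.87
eef_pos: [0.5439, 0.0074, 0.2646]
tool_rot: [2.363, 0.111, -1.989]
ft_force: [-0.4, -0.3, -3.4]
finger_gap: 0.0396
```

Run:
```python
from tgt import *
s=bot.read_state();print(s["t"],s["eef_pos"],s["finger_gap"],s["qpos"],s["ft_force"])
Rt=toolR(frame(1.0,0),-1)
rel([.5785,.1085,.22],Rt)
```

```text
6.8667 [0.5439 0.0074 0.2646] 0.039569097888271364 [-0.0499 -0.2888  1.7743  0.0311  1.4869  1.4338] [-0.394  -0.2857 -3.3831]
shift cm [ 5.21 -9.74 -3.49] turn deg [ 3.98 -9.83  0.79]
```

Emit:
move_arm([
  [[1,-2.2,-0.7],[1,-2.5,0.2],1],
  [[2,-4.4,-1.4],[2,-5,0.4],1],
  [[2.5,-6.4,-2.1],[3,-7.5,0.6],1],
  [[3,-8,-2.8],[4,-9.8,0.8],1],
  [[3.3,-9,-3.2],[4,-9.8,0.8],1],
  [[3.5,-9.3,-3.3],[4,-9.8,0.8],1],
  [[3.5,-9.3,-3.3],[4,-9.8,0.8],1],
  [[3.5,-9.3,-3.3],[4,-9.8,0.8],1],
  [[3.5,-9.3,-3.3],[4,-9.8,0.8],1],
], force=45)

```text
t: 7.62
eef_pos: [0.5737, 0.1011, 0.2374]
tool_rot: [2.218, 0.02, -2.209]
ft_force: [0.4, -0.1, -3.8]
finger_gap: 0.0393
```

Run:
```python
from tgt import *
for n in ("scene","top"):
    im=bot.snapshot(n); cv2.imwrite(f"pics/{n}6.png",im[:,:,::-1])
crop("pics/scene6.png","pics/sc6.png",215,90,120,160,3.75)
crop("pics/top6.png","pics/tc6.png",140,115,140,110,2.5)
a=cv2.imread("pics/sc6.png");b=cv2.imread("pics/tc6.png")
o=np.zeros((600,800,3),np.uint8);o[:a.shape[0],:a.shape[1]]=a;o[:b.shape[0],450:450+b.shape[1]]=b;cv2.imwrite("pics/m6.png",o)
s=bot.read_state();print(s["t"],s["eef_pos"],s["finger_gap"],s["ft_force"],s["moment"])
Rt=toolR(frame(1.0,0),-1)
print(Ro.from_rotvec(s["tool_rot"]).as_matrix())
rel([.5785,.1085,.15],Rt)
```

```text
7.7167 [0.5737 0.1012 0.2375] 0.03957497865515956 [ 0.0811 -0.3524 -3.8726] [-0.0198 -0.0597 -0.011 ]
[[ 0.0041  0.017  -0.9998]
 [ 0.0009 -0.9999 -0.017 ]
 [-1.     -0.0008 -0.0041]]
shift cm [ 8.75 -0.72 -0.45] turn deg [-0.03 -0.23  0.05]
```

View pics/m6.png

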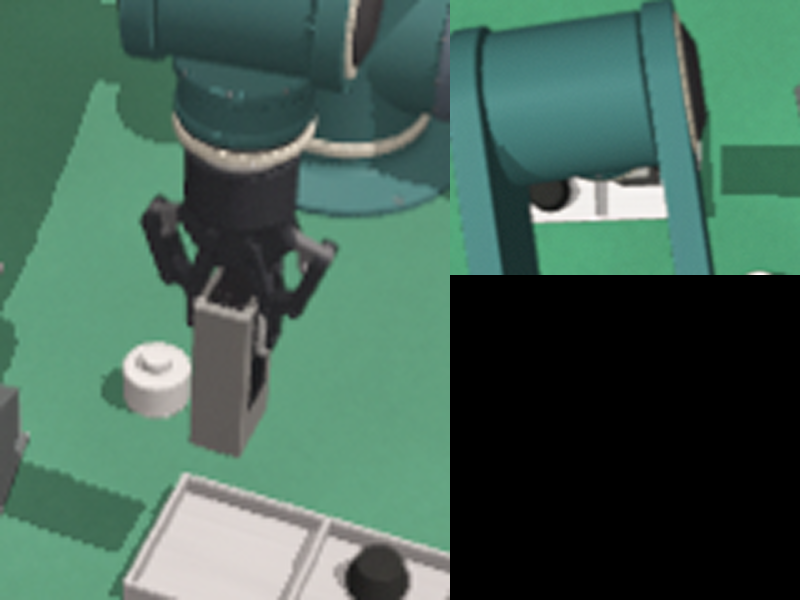

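Cassette hangs upright over the empty compartment, with its lower corners at (192,441) and (240,455) in the crop. Checking its tilt in the grip by ray against the tool pose.

Run:
```python
from tgt import *
crop("pics/scene6.png","pics/sc6b.png",255,160,45,60,10)
s=bot.read_state();R0=Ro.from_rotvec(s["tool_rot"]).as_matrix();p=s["eef_pos"]
# cassette axes: z=-toolx, y=-tooly
z=-R0[:,0];y=-R0[:,1];x=np.cross(y,z)
for up in(-.084,.051):
    for sy in(-1,1):
        print(up,sy,((proj("scene",p+z*up+x*.03+y*.02*sy)[0]+.5-[255,160])*10-.5).round(0))
print("+y -x bottom",((proj("scene",p-z*.084-x*.03+y*.02)[0]+.5-[255,160])*10-.5).round(0))
```

```text
-0.084 -1 [ 94. 486.]
-0.084 1 [231. 527.]
0.051 -1 [106. 117.]
0.051 1 [252. 158.]
+y -x bottom [306. 384.]
```

View pics/sc6b.png

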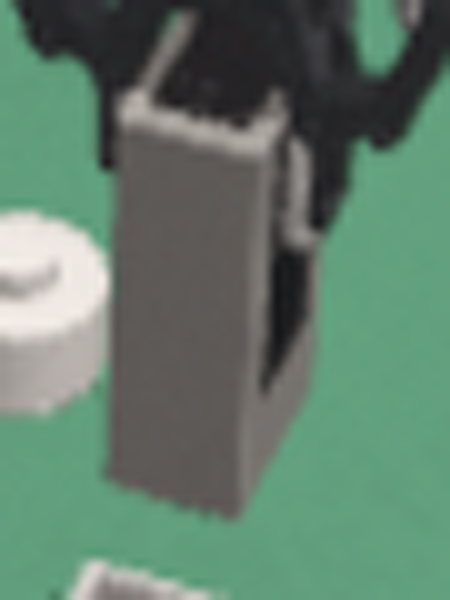

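Tilt agrees within about 2° and the lateral position within 4 mm (the scene camera's known bias). Lowering to about 15 mm above the floor.

Emit:
move_arm([
  [[1.5,-0.3,-0.2],[0,0,0],1],
  [[3,-0.7,-0.4],[0,-0.2,0],1],
  [[5,-0.7,-0.4],[0,-0.2,0],1],
  [[7,-0.7,-0.4],[0,-0.2,0],1],
  [[9,-0.7,-0.4],[0,-0.2,0],1],
  [[10.5,-0.7,-0.4],[0,-0.2,0],1],
  [[12,-0.7,-0.4],[0,-0.2,0],1],
  [[12.8,-0.7,-0.4],[0,-0.2,0],1],
  [[13.2,-0.7,-0.4],[0,-0.2,0],1],
  [[13.2,-0.7,-0.4],[0,-0.2,0],1],
], force=45)

```text
t: 8.55
eef_pos: [0.5777, 0.1092, 0.1035]
tool_rot: [2.21, 0.02, -2.216]
ft_force: [0.1, 0.2, -2.7]
finger_gap: 0.0393
```

Run:
```python
from tgt import *
im=bot.snapshot("scene"); cv2.imwrite("pics/scene7.png",im[:,:,::-1])
crop("pics/scene7.png","pics/sc7.png",235,170,80,80,7)
s=bot.read_state();print(s["t"],s["eef_pos"],s["finger_gap"],s["ft_force"],s["moment"])
```

```text
8.6 [0.5781 0.1092 0.1046] 0.039701220151101384 [-0.107   0.2949 -3.3851] [-0.0165 -0.0223 -0.015 ]
```

View pics/sc7.png

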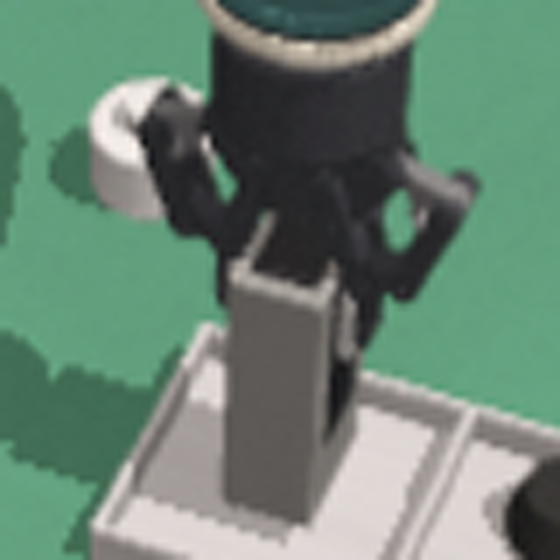

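The cassette is above the middle of the empty compartment, underside corners at (227,503) and (305,523). Lowering slowly and watching for contact.

Emit:
move_arm([
  [[0.2,0,0],[0,0,0],1],
  [[0.4,0,0],[0,0,0],1],
  [[0.6,0,0],[0,0,0],1],
  [[0.8,0,0],[0,0,0],1],
  [[0.9,0,0],[0,0,0],1],
  [[1.0,0,0],[0,0,0],1],
  [[1.0,0,0],[0,0,0],1],
], force=45)

```text
t: 9.18
eef_pos: [0.5781, 0.1091, 0.0947]
tool_rot: [2.212, 0.02, -2.214]
ft_force: [0.5, 0.2, -3.5]
finger_gap: 0.0395
```

Emit:
move_arm([
  [[0.1,0,0],[0,0,0],1],
  [[0.2,0,0],[0,0,0],1],
  [[0.3,0,0],[0,0,0],1],
  [[0.3,0,0],[0,0,0],1],
], force=45)

```text
t: 9.52
eef_pos: [0.5781, 0.1091, 0.0917]
tool_rot: [2.212, 0.02, -2.214]
ft_force: [0.6, -0.5, -3.2]
finger_gap: 0.0395
```

Emit:
move_arm([
  [[0.1,0,0],[0,0,0],1],
  [[0.2,0,0],[0,0,0],1],
  [[0.2,0,0],[0,0,0],1],
], force=45)

```text
t: 9.77
eef_pos: [0.578, 0.1091, 0.0896]
tool_rot: [2.212, 0.02, -2.214]
ft_force: [-0.8, -1.2, -2.7]
finger_gap: 0.0398
```

Emit:
move_arm([
  [[0.1,0,0],[0,0,0],1],
  [[0.1,0,0],[0,0,0],1],
  [[0.1,0,0],[0,0,0],1],
], force=45)

```text
t: 10.02
eef_pos: [0.5783, 0.1092, 0.0891]
tool_rot: [2.213, 0.02, -2.213]
ft_force: [0.3, 0.6, -1.8]
finger_gap: 0.0396
```

Run:
```python
from tgt import *
im=bot.snapshot("scene"); cv2.imwrite("pics/scene8.png",im[:,:,::-1])
crop("pics/scene8.png","pics/sc8.png",235,170,80,80,7)
s=bot.read_state();print(s["t"],s["eef_pos"],s["finger_gap"],s["ft_force"],s["moment"])
```

```text
10.0667 [0.5783 0.1092 0.0891] 0.03965786359919391 [-0.0198  0.8438 -0.3113] [-0.0193 -0.0205  0.0043]
```

View pics/sc8.png

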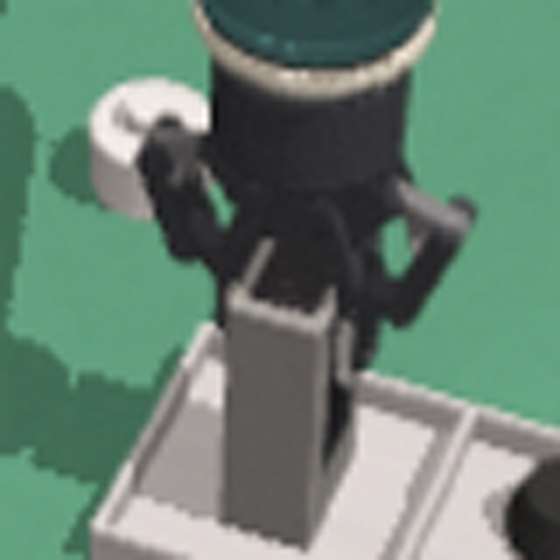

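The weight is starting to come off (−3.8 → about −1 N), so contact has begun. One more millimetre.

Emit:
move_arm([
  [[0.1,0,0],[0,0,0],1],
  [[0.1,0,0],[0,0,0],1],
  [[0.1,0,0],[0,0,0],1],
  [[0.1,0,0],[0,0,0],1],
], force=45)

```text
t: 10.4
eef_pos: [0.5786, 0.1092, 0.089]
tool_rot: [2.214, 0.021, -2.212]
ft_force: [-0.7, 0.3, 7.5]
finger_gap: 0.0397
```

Firm on the floor (+11 N change). Releasing gradually.

Emit:
move_arm([
  [[0,0,0],[0,0,0],1],
  [[0,0,0],[0,0,0],0.1],
  [[0,0,0],[0,0,0],0],
  [[0,0,0],[0,0,0],-0.1],
  [[0,0,0],[0,0,0],-0.2],
  [[0,0,0],[0,0,0],-0.3],
  [[0,0,0],[0,0,0],-0.4],
  [[0,0,0],[0,0,0],-0.6],
  [[0,0,0],[0,0,0],-0.8],
  [[0,0,0],[0,0,0],-1],
], force=20)

```text
t: 11.23
eef_pos: [0.5782, 0.1092, 0.0881]
tool_rot: [2.212, 0.02, -2.213]
ft_force: [-0.3, 0.2, 0.2]
finger_gap: 0.0852
```

Emit:
move_arm([
  [[0,0,0],[0,0,0],-1],
  [[0,0,0],[0,0,0],-1],
  [[0,0,0],[0,0,0],-1],
])

```text
t: 11.48
eef_pos: [0.5782, 0.1091, 0.088]
tool_rot: [2.212, 0.02, -2.214]
ft_force: [0.5, -1.0, 0.7]
finger_gap: 0.0854
```

Run:
```python
from tgt import *
im=bot.snapshot("scene"); cv2.imwrite("pics/scene9.png",im[:,:,::-1])
crop("pics/scene9.png","pics/sc9.png",235,170,80,80,7)
s=bot.read_state();print(s["t"],s["eef_pos"],s["finger_gap"],s["ft_force"],s["moment"])
```

```text
11.5333 [0.5782 0.1091 0.0879] 0.08553944886214697 [ 0.8049  0.4303 -0.0691] [ 0.0338 -0.0075 -0.0529]
```

View pics/sc9.png

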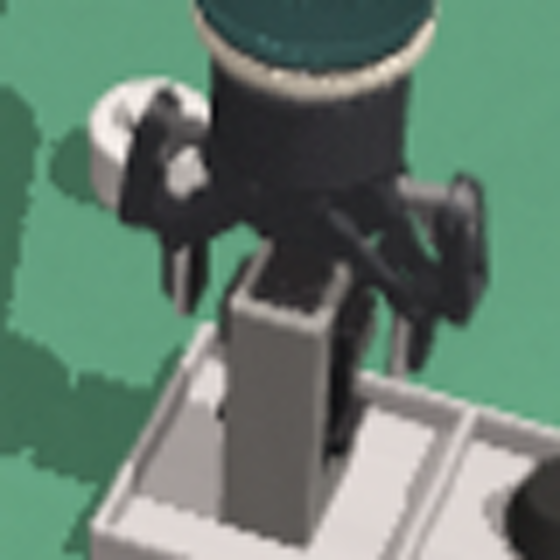

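The fingers are clear on both sides, with the cassette standing at (275,420). Withdrawing straight up.

Emit:
move_arm([
  [[-1,0,0],[0,0,0],-1],
  [[-2.5,0,0],[0,0,0],-1],
  [[-4.5,0,0],[0,0,0],-1],
  [[-7,0,0],[0,0,0],-1],
  [[-9.5,0,0],[0,0,0],-1],
  [[-12,0,0],[0,0,0],-1],
  [[-14,0,0],[0,0,0],-1],
  [[-16,0,0],[0,0,0],-1],
  [[-17,0,0],[0,0,0],-1],
  [[-17,0,0],[0,0,0],-1],
])

```text
t: 12.37
eef_pos: [0.5788, 0.1091, 0.2609]
tool_rot: [2.216, 0.021, -2.21]
ft_force: [0.2, -0.9, 0.3]
finger_gap: 0.0853
```

Emit:
move_arm([
  [[0,2,2],[0,0,0],-1],
  [[0,5,4],[0,0,0],-1],
  [[0,8,6],[0,0,0],-1],
  [[0,11,8],[0,0,0],-1],
  [[0,14,10],[0,0,0],-1],
  [[0,17,12],[0,0,0],-1],
  [[0,20,14],[0,0,0],-1],
  [[0,22,15],[0,0,0],-1],
  [[0,22,15],[0,0,0],-1],
  [[0,22,15],[0,0,0],-1],
])

```text
t: 13.2
eef_pos: [0.4316, -0.1143, 0.257]
tool_rot: [2.213, 0.018, -2.216]
ft_force: [-0.3, 0.7, -0.9]
finger_gap: 0.0852
```

Run:
```python
from tgt import *
for n in ("scene","top"):
    im=bot.snapshot(n); cv2.imwrite(f"pics/{n}10.png",im[:,:,::-1])
crop("pics/scene10.png","pics/sc10.png",235,170,80,90,5)
crop("pics/top10.png","pics/tc10.png",130,105,200,140,2)
a=cv2.imread("pics/sc10.png");b=cv2.imread("pics/tc10.png")
o=np.zeros((450,800,3),np.uint8);o[:,:400]=a;o[:280,400:]=b;cv2.imwrite("pics/m10.png",o)
s=bot.read_state();print(s["t"],s["eef_pos"],s["ft_force"])
# predicted standing cassette corners
for nm,(u,v,f) in dict(scene=(235,170,5)).items():
  for z in(.004,.139):
    for dx,dy in((.03,-.02),(.03,.02),(-.03,.02)):
        print(nm,z,((proj(nm,[.5782+dx,.109+dy,z])[0]+.5-[u,v])*f-.5).round(0))
```

```text
13.3 [ 0.4323 -0.1132  0.2571] [ 0.0187 -0.171   0.5468]
scene 0.004 [150. 376.]
scene 0.004 [213. 398.]
scene 0.004 [250. 327.]
scene 0.139 [156. 219.]
scene 0.139 [223. 241.]
scene 0.139 [262. 169.]
```

View pics/m10.png

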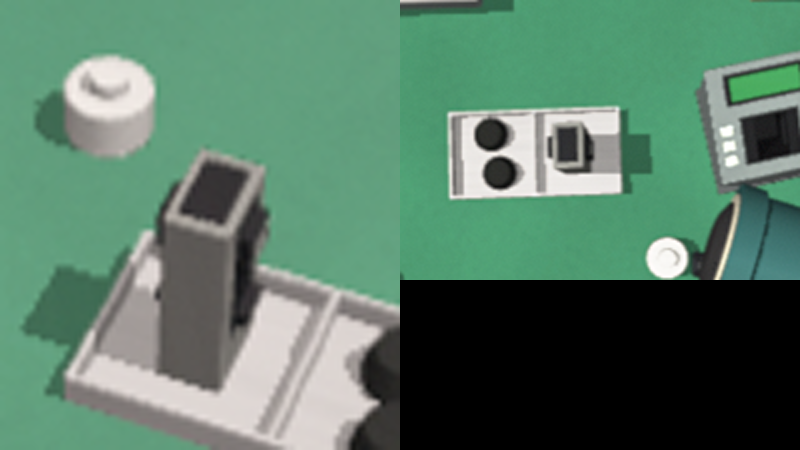

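The cassette stands upright in the empty compartment: top corners (165,218) and (233,240), bottom corners (160,372) and (220,388), all within 2–4 mm of an upright prediction. The buttons look sprung out. Feet and counterweight look undisturbed. Letting the arm settle, then a whole-scene check.

Emit:
move_arm([
  [[0,0,0],[0,0,0],-1],
  [[0,0,0],[0,0,0],-1],
  [[0,0,0],[0,0,0],-1],
  [[0,0,0],[0,0,0],-1],
])

```text
t: 13.63
eef_pos: [0.4324, -0.1132, 0.2577]
tool_rot: [2.211, 0.022, -2.214]
ft_force: [-0.1, -0.1, 0.8]
finger_gap: 0.0853
```

Run:
```python
from tgt import *
im=bot.snapshot("scene")[:,:,::-1]; cv2.imwrite("pics/scene11.png",im)
a=cv2.imread("pics/scene0.png");d=cv2.absdiff(a,im).max(2)
cv2.imwrite("pics/m11.png",np.vstack([np.hstack([im]),]) )
e=cv2.absdiff(cv2.imread("pics/scene10.png"),im).max(2);print("motion since last px>25:",(e>25).sum())
print(bot.read_state()["ft_force"])
```

```text
motion since last px>25: 279
[ 0.0156  0.0612 -0.6914]
```

View pics/m11.png

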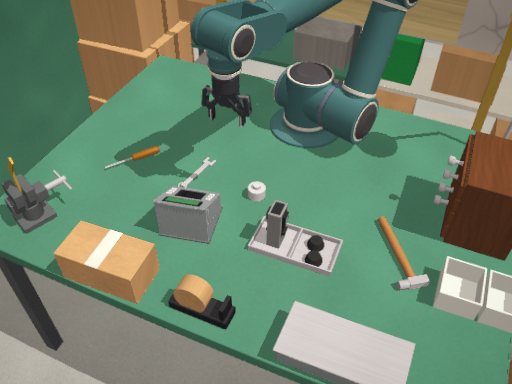

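The cassette stands in the compartment at (277,225), and the wrench (195,177), screwdriver (133,157), hammer (400,255), counterweight (257,191) and feet look unmoved. Handing in.

```bash
python3 -c "
from bench import bot
print(bot.close_job())"
```

```text
the job is handed in; nothing more can be done
None
```

The cassette is out of the console, standing in the tray's empty compartment and let go, and I handed the job in at about 13.7 s of the 51 s. No verdict was reported.

- **Squeeze and draw:** I gripped both buttons with the tool along the 28° axis. The fingers stopped at a 39.5 mm gap, which I read as both buttons fully in (41 mm nominal). The cassette then came out straight, with wrist readings of about 3 N while drawing; the highest, about 12 N, came during the squeeze.
- **Placing:** I carried it upright and lowered it in 1–2 mm steps. It touched down with about 11 N of change at the wrist, then I opened the fingers slowly and withdrew.
- **Last checks:** The scene view shows it upright and near the centre of the compartment, with its corners within about 2–4 mm of an upright prediction. Part of that matches an offset of about 4 mm between the two cameras seen from the start. Before lowering, its tilt in the grip could only be confirmed to within about 2°. The buttons look sprung out, and the robot touches nothing.
- **Less certain:** That the other things stayed put is by eye only, with no measured distances. The last picture comparison showed 279 changed pixels, and I did not check where they were.

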